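# Measuring stick out of the half-covered box

## Task

Slide the box's lid fully home to uncover the opening, then turn the swivel catch all the way across the lid to lock it there. Then take the measuring stick, which is longer than the opening, out through it at a slant and finish while holding it still in the gripper, the whole stick at least 5 cm above the lid and the lid still open and locked. Leave everything else on the table where it is.

Things in the scene. Friction and masses are not known exactly. Their poses are not given: they have to be found in the camera images.
- stick_box: The stick box: wooden box screwed to the table, 150 (x) x 400 (y) x 62 mm high. Origin: centre of its underside; its +y runs along its length (to the robot's left, up to 0.25 rad off), its +x away from the robot. Inside 126 (x) x 370 (y), floor top at z = 6 (long walls 12 mm thick, end walls 15). The lid slides on its +y end; the catch pivots on its far wall.
- opening (a point): Centre of the opening in the box's top, at box (0, 0, 62). 126 (x) x 160 (y) mm, between two fixed covers 6 mm thick (underside box z = 56, top z = 62) that close the top from box y = -200 to -80 and from +80 to +200. Inside the box there is free room under both covers.
- lid (a joint): Lid travel in m along the box's +y, 0 to 0.100. A plate 104 (x) x 120 (y) x 8 mm, top at box z = 71. At 0.100 it is fully home: wholly over the +y cover (box y = 80 to 200), the opening free; at 0 its near edge is at box y = -20. Starts at 0 to 0.05. About 2 N of friction, stays where it is left.
- lid_post (a point): Top of the lid's upright round grip post, 16 mm in diameter, standing 28 mm above the lid (box z = 71 to 99). At box x = +26, y = 40 mm + lid travel (140 when home).
- catch (a joint): Angle in rad of the swivel catch: 0 = the arm lies along the far wall pointing to the box's -y; grows as it turns clockwise seen from above, to the stop at 1.57 = the arm points to the box's -x, across the lid just behind the post of a lid that is home. Starts at -0.3 to 0.1; can turn from -0.4 to 1.57. About 0.05 N m of friction, stays where it is left.
- catch_peg (a point): Top of the catch's upright round finger peg, 12 mm in diameter, standing 25 mm above the flat steel arm (12 mm wide, box z = 74 to 82; peg to z = 107). 85 mm from the pivot at box (69, 125): at box (69, 40) for 0 rad, at (-16, 125) for 1.57 rad.
- stick: The measuring stick: straight hardwood bar 24 (x) x 240 (y) x 22 mm (z) with dark division marks, 0.05 to 0.12 kg. Origin: centre of its underside, y along its length, its +y to the box's +y at the start. Lies flat on the box floor, both ends under the covers: its middle within 25 mm of the opening's middle along the box, within 8 mm across, turned under 0.05 rad.
- stick_left (a point): Centre of the stick's +y end face (120 mm from the middle, 11 mm above its underside).
- stick_right (a point): Centre of the stick's -y end face.
- button_tin: Bystander: round metal tin 44 mm across, 18 mm high, standing on the box's -y cover, at box y about -162. Origin: centre of underside.
- thread_cone: Bystander: cone of white thread, 60 mm across, 110 mm high, upright. Origin: centre of underside.
- thread_reel: Bystander: small wooden reel, 40 mm across, 50 mm high, upright. Origin: centre of underside.
- scissors: Bystander: scissors lying flat, 175 mm long, 11 mm high. Origin: at the handle end of the blades, which run to its +x.
- trim_tub: Bystander: open white plastic tub 100 x 160 x 85 mm high with buttons. Origin: centre of underside.
- glue_gun: Bystander: grey glue gun lying on its side, 235 mm long, 45 mm high. Origin: under the middle of its barrel.
- wood_disc: Bystander: flat wooden disc 100 mm across, 12 mm high. Origin: centre of underside.

How it is judged:
On the way, in this order (a step that is already met when the one before it is completed fails the run):
1. the lid is pushed fully home (within 5 mm of its stop) (value of joint lid above 0.095 m), for 0.1 s.
2. the catch is turned across the lid (within 0.17 rad of its stop) (value of joint catch above 1.4 rad), for 0.1 s.
3. the stick passes the opening at a slant: one end out above the box, the other still inside (((height (world z) of stick_left above 0.076 m and height (world z) of stick_right below 0.056 m) or (height (world z) of stick_right above 0.076 m and height (world z) of stick_left below 0.056 m))).
At the end, for the whole second after the job is handed in: The gripper holds the stick still, both its ends at least 120 mm above the table (50 mm above the lid's top), touching neither the box nor any bystander; the lid is still within 7 mm of fully home and the catch within 0.2 rad of its stop (value of joint lid above 0.093 m and value of joint catch above 1.37 rad and height (world z) of each of stick_left, stick_right above 0.12 m and contact force between the fingers and stick above 2 N and contact force between stick and stick_box below 0.2 N and contact force between stick and button_tin below 0.2 N and contact force between stick and thread_cone below 0.2 N and contact force between stick and thread_reel below 0.2 N and contact force between stick and scissors below 0.2 N and contact force between stick and trim_tub below 0.2 N and contact force between stick and glue_gun below 0.2 N and contact force between stick and wood_disc below 0.2 N and linear speed of stick below 0.03 m/s and angular speed of stick below 0.3 rad/s); the arm keeps its last pose, push and grip.
It fails at once if the button tin on the box is moved more than 25 mm (distance of button_tin from where it was at the start of the episode above 0.025 m).
It fails at once if any other bystander is moved more than 25 mm (distance of any of thread_cone, thread_reel, scissors, trim_tub, glue_gun, wood_disc from where it was at the start of the episode above 0.025 m).
It also fails if it takes over 64 s, if anything falls off the work surface, if the arm or the gripper's body presses on something with over 40 N, if the wrist force passes 120 N, or if a joint passes its speed limit or range.

## Robot

A 7-joint arm with a two-finger parallel gripper is mounted at the origin on the work surface. World frame = base frame: x ahead of the robot, y to its left, z up, the work surface at z = 0. Lengths are in m, angles in rad, forces in N, time in s.
With the tool pointing down it reaches from about 0.425 to 0.875 m from the base axis. Payload 8.4 kg.
Tool frame: the origin (TCP) lies midway between the tips of the shut fingers; the grasp point (between the pads) lies 19 mm behind it; z points along the fingers, y is the line along which they close (so a half turn about z gives the same grasp; the last joint's range is limited). The gripper opens to 85 mm and grips with 20 to 120 N. Pads are 22 mm wide; open, the fingers measure 114 mm over their backs; the gripper's body (76 mm by 85 mm) begins 54 mm behind the grasp point. The pads swing forward as they close: fully open they stand 13 mm farther back than shut.
Start: joints at [1.138, 0.333, 0.04, 1.465, -0.013, 1.343, -0.059], TCP at [0.213, -0.614, 0.231] pointing down, gripper open.
Joint ranges: [-2.58, 2.58], [-0.38, 2.09], [-1.3, 1.39], [0.25, 2.4], [-1.5, 4.64], [0.08, 2.09], [-2.65, 2.65]. Speed limits (rad/s): [2.22, 2.22, 2.79, 2.79, 3.14, 3.14, 3.14].

## Interface

Orientations are given as a 3x3 rotation matrix whose columns are the frame's x, y, z axes.
In Python, from plant import manip, jaws, read_camera, camera_info, get_time_s, get_q, get_dq, get_tau, get_position, get_eef_rot, get_force, get_torque, get_opening, get_grip_force gives the robot as it stands (manip), with the cameras as plain functions, the readings as plain functions and the gripper (jaws). Calls block until the motion is done:
- manip.movep(position, orientation): joint-space move of the TCP to a pose.
- manip.move_l(position, orientation=None, v=0.15): straight line of the TCP; orientation=None keeps the orientation; v is the mean speed in m/s.
- manip.move_j(angles): joint-space move.
- jaws.command_gripper(opening, f_grip=None): opening from 0.0 (shut) to 1.0 (fully open); f_grip is the grip in N (None keeps the last); returns when the fingers have stopped.
- manip.hold(seconds).
- manip.inverse_kinematics(position, orientation): joint angles nearest the present ones, or None.
- read_camera(name): name is "side" or "top" or "wrist"; returns the picture (480x640x3 uint8, red, green, blue); there is no depth.
- camera_info(name): a dict with "mtx" (3x3 intrinsics, pixels), "R" (3x3) and "t" (3): a world point X has camera coordinates R X + t. Camera axes: x right, y down, z forward; pixel columns grow to the right and rows downward; lengths in m; the calibration is good to about 2 mm. A picture is of the moment at which its call begins: read the wrist's pose just before it. camera_info takes no time and is no camera call; for the wrist camera it gives the pose at the moment of the call.
A pose or a line that the arm cannot do raises manip.PlanningError and nothing moves.
- manip.hand_in(): hands the job in; it is judged then, once.
Readings, each from a call of its own:
- get_time_s(): time.
- get_q(): joint angles.
- get_dq(): joint speeds.
- get_tau(): joint torques, N m.
- get_position(): TCP position.
- get_eef_rot(): TCP orientation.
- get_force(): force on the tool from outside, world axes, zero at the start.
- get_torque(): the same for the moment, N m.
- get_opening(): opening from 0.0 (shut) to 1.0 (fully open).
- get_grip_force(): force on a finger pad.
Only numpy, scipy, OpenCV 4.12 (cv2) and the standard library are available. Lean on these libraries where they do the work, as an engineer would, in place of code of your own. Each camera call takes 0.05 s, during which the arm holds its last target. There are 200 camera calls.

## Working session

There is one attempt and no reset: what is moved stays moved. The work goes in short steps, each a Python script; the robot and the scene stay as the last script left them, time stands still between calls to the robot, and variables do not carry over. Pictures are saved under pics/ and viewed, at most 10 in all, crops included, and the job is handed in when it is done.

```bash
ls; mkdir -p pics
python3 - <<'E'
from plant import manip, jaws, read_camera, camera_info, get_time_s, get_q, get_dq, get_tau, get_position, get_eef_rot, get_force, get_torque, get_opening, get_grip_force
import cv2
for n in ["top","side"]:
    im=read_camera(n); cv2.imwrite(f"pics/{n}0.png",im[:,:,::-1])
    c=camera_info(n); print(n,c["mtx"].tolist(),c["R"].round(3).tolist(),c["t"].round(3).tolist())
E
```

```text
pics
plant.py
top [[530.8740287438537, 0.0, 321.3845975431065], [0.0, 530.8740287438537, 242.96449130246245], [0.0, 0.0, 1.0]] [[-0.012, -1.0, -0.008], [-0.986, 0.013, -0.167], [0.168, 0.006, -0.986]] [-0.01, 0.552, 1.464]
side [[519.9913065513894, 0.0, 326.74002567355933], [0.0, 519.9913065513894, 244.1373966778272], [0.0, 0.0, 1.0]] [[-0.744, -0.668, -0.017], [-0.453, 0.522, -0.723], [0.492, -0.53, -0.691]] [0.407, 0.31, 0.943]
```

View pics/top0.png

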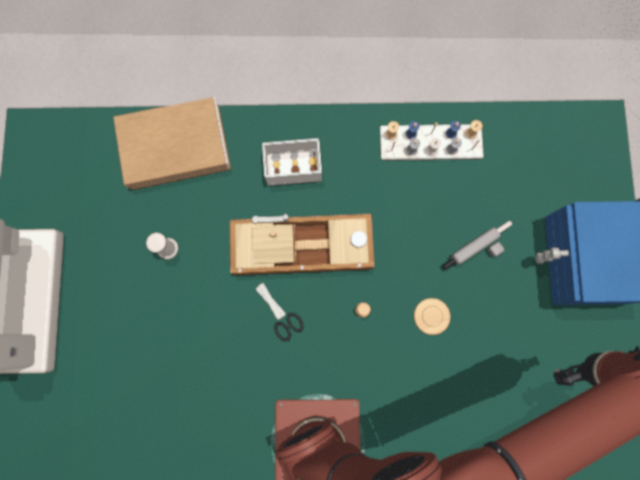

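View pics/side0.png

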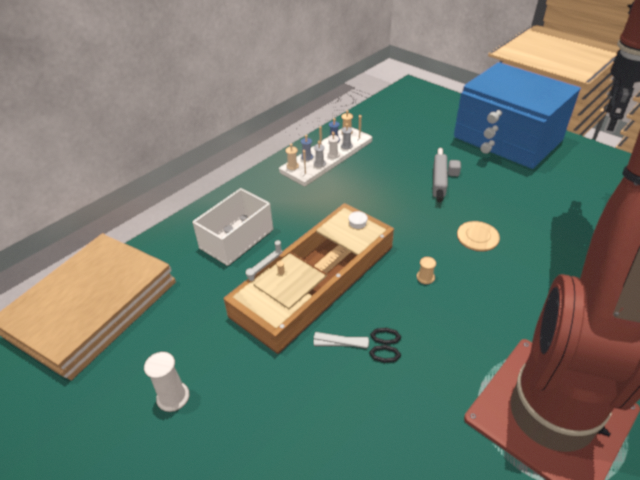

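Run:
```python
import cv2
im=cv2.imread("pics/top0.png")[205:285,220:384]
cv2.imwrite("pics/crop1.png",cv2.resize(im,None,fx=4.8,fy=4.8,interpolation=cv2.INTER_CUBIC))
```

```text
(no output)
```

View pics/crop1.png

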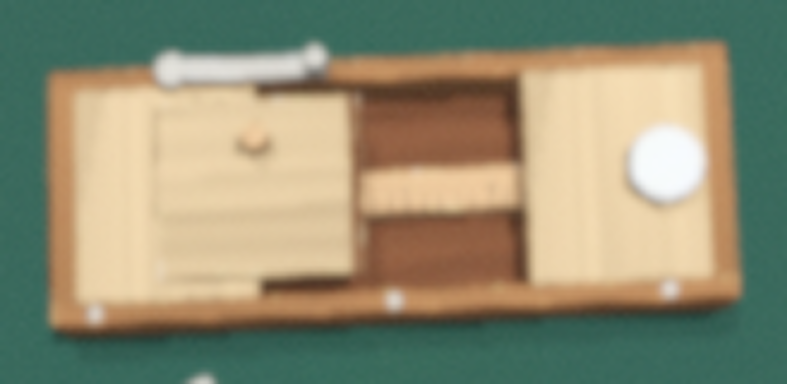

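```bash
cat > h.py <<'E'
import numpy as np, cv2
from plant import manip, jaws, read_camera, camera_info, get_time_s, get_q, get_dq, get_tau, get_position, get_eef_rot, get_force, get_torque, get_opening, get_grip_force
def ray(ci,uv,z):
    """pixel -> world point on plane z"""
    d=ci["R"].T@np.linalg.solve(ci["mtx"],[uv[0],uv[1],1.]); c=-ci["R"].T@ci["t"]
    return c+d*(z-c[2])/d[2]
def down(a):
    """tool pointing down, closing axis y along world angle a"""
    y=np.array([np.cos(a),np.sin(a),0]); z=np.array([0,0,-1.]); return np.c_[np.cross(y,z),y,z]
E
python3 - <<'E'
from h import *
ci=camera_info("top")
P=lambda u,v,z:ray(ci,((u+.5)/4.8+220-.5,(v+.5)/4.8+205-.5),z)
fl,fr,nr,nl=[P(*p,.062) for p in [(50,75),(725,43),(740,283),(52,318)]]
print(fl,fr,nr,nl,np.linalg.norm(fl-fr),np.linalg.norm(nl-nr),np.linalg.norm(nl-fl),np.linalg.norm(nr-fr))
for n,p in dict(post=(253,135,.099),pivot=(170,68,.08),peg=(315,52,.107),tin=(667,163,.08)).items(): print(n,P(*p))
c=(fl+fr+nr+nl)/4; d=fl+nl-fr-nr; yaw=np.arctan2(-d[0],d[1]); print(c,yaw)
manip.movep([c[0]-.06,c[1],.42],down(np.arctan2(d[1],d[0])))
print(get_q(),get_time_s())
ci=camera_info("wrist"); im=read_camera("wrist"); cv2.imwrite("pics/w0.png",im[:,:,::-1])
np.savez("w0.npz",**ci); print(ci)
E
```

```text
[0.61865239 0.24161909 0.062     ] [ 0.63241506 -0.15806985  0.062     ] [ 0.48920753 -0.16281375  0.062     ] [0.47401265 0.23806016 0.062     ] 0.39992581328528165 0.4011617896182389 0.14468351467169444 0.14328607917483777
post [0.5737794  0.11760108 0.099     ]
pivot [0.61794985 0.16817767 0.08      ]
peg [0.6202616 0.0813372 0.107    ]
tin [ 0.55756714 -0.12085197  0.08      ]
[0.55357191 0.03969891 0.062     ] 0.03615572680446112
[ 0.61332744  0.02383029 -0.78645752  1.4560812   0.01671058  1.66913137
  1.43348849] 2.7
{'mtx': array([[336.50438814,   0.        , 325.50102829],
       [  0.        , 336.50438814, 236.62800851],
       [  0.        ,   0.        ,   1.        ]]), 'R': array([[-3.31627702e-02,  9.99449955e-01,  1.37691842e-04],
       [ 9.54369966e-01,  3.16260604e-02,  2.96947403e-01],
       [ 2.96779714e-01,  9.97900744e-03, -9.54893827e-01]]), 't': array([-0.02212131, -0.56606443,  0.41391081])}
```

View pics/w0.png

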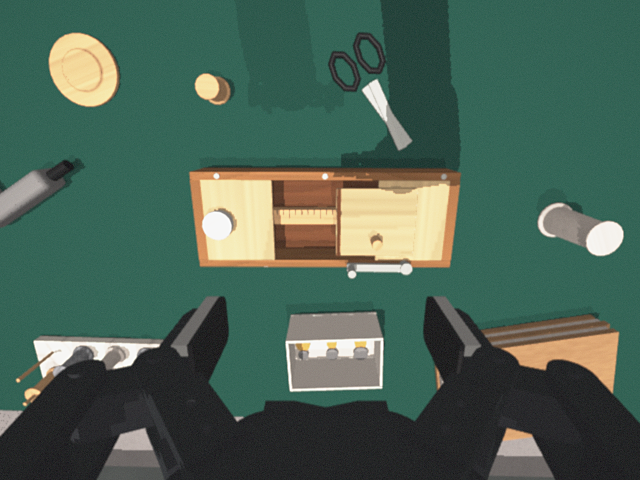

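Run:
```python
from h import *
ci=dict(np.load("w0.npz"))
P=lambda u,v,z:ray(ci,(u,v),z)
nr,nl,fl,fr=[P(*p,.062) for p in [(190.5,172),(460,172),(450.5,267.5),(201,267)]]
print(-ci["R"].T@ci["t"],fl,fr,nr,nl,np.linalg.norm(fl-fr),np.linalg.norm(nl-nr),np.linalg.norm(nl-fl),np.linalg.norm(nr-fr))
c=(fl+fr+nr+nl)/4; d=fl+nl-fr-nr; yaw=np.arctan2(-d[0],d[1]); print(c,yaw)
for n,p in dict(post=(377,237,.099),pivot=(406,267,.082),peg=(351,274,.107),tin=(217,225,.08)).items(): print(n,P(*p))
im=cv2.imread("pics/w0.png")[155:295,180:470]
cv2.imwrite("pics/crop2.png",cv2.resize(im,None,fx=2.75,fy=2.75,interpolation=cv2.INTER_CUBIC))
```

```text
[0.41666096 0.03588111 0.56333528] [0.61772366 0.24349498 0.062     ] [ 0.6301214  -0.15692301  0.062     ] [ 0.47947317 -0.16082302  0.062     ] [0.46632102 0.23573737 0.062     ] 0.4006098739451604 0.39677843039919247 0.1516012475896983 0.15069870316980327
[0.54840981 0.04037158 0.062     ] 0.03204746488613575
post [0.55907292 0.11515776 0.099     ]
pivot [0.61114606 0.1665403  0.082     ]
peg [0.6147857  0.08004713 0.107     ]
tin [ 0.55411718 -0.12104382  0.08      ]
```

View pics/crop2.png

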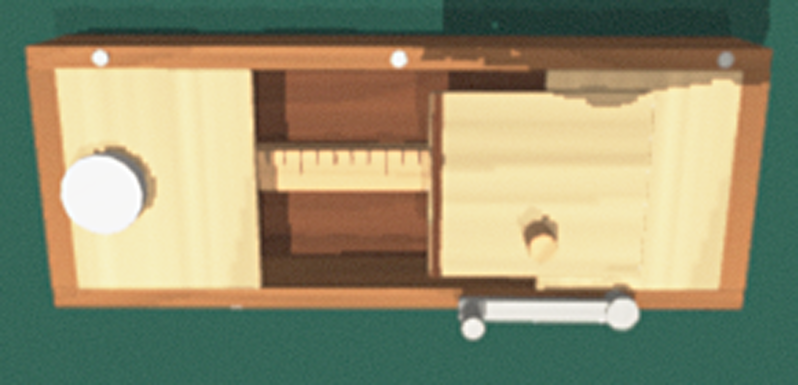

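```bash
cat >> h.py <<'E'
C=np.array([.5495,.0402]); YAW=.034
U=np.array([np.cos(YAW),np.sin(YAW)]); V=np.array([-U[1],U[0]])
def W(x,y,z):
    """box mm -> world m"""
    return np.r_[C+U*x/1e3+V*y/1e3,z/1e3]
def B(p):
    d=p[:2]-C; return np.r_[d@U,d@V,p[2]]*1e3
E
python3 - <<'E'
from h import *
ci=dict(np.load("w0.npz"))
for n,p in dict(post=(376.7,245.2,.099),pivot=(406.2,268.8,.082),peg=(352,273.9,.107)).items(): print(n,B(ray(ci,p[:2],p[2])).round(1))
jaws.command_gripper(0.0)
R=down(YAW)
manip.movep(W(26,40,170),R); print(get_q().round(2),get_force())
manip.move_l(W(26,40,78),v=.1)
f0=get_force(); print(f0)
for y in list(range(50,116,5))+list(range(116,131,2)):
    manip.move_l(W(26,y,78),v=.05)
    f=(get_force()-f0)[:2]@V
    if y>100 or y<75: print(y,B(get_position()).round(1),round(f,1))
    if abs(f)>12: break
print(get_time_s())
im=read_camera("top"); cv2.imwrite("pics/t1.png",im[:,:,::-1])
E
```

```text
post [24.6 74.7 99. ]
pivot [ 68.9 124.7  82. ]
peg [ 66.4  39.1 107. ]
[ 0.4   0.32 -0.74  1.69  0.23  1.22 -0.36] [-0.31285653 -0.0680124   0.34630385]
[ 0.08801736 -0.55063113  0.61939289]
50 [26.1 50.7 78.3] 0.2
55 [25.9 55.4 78. ] 1.6
60 [25.9 60.3 78. ] 0.5
65 [26.  65.5 78. ] 0.6
70 [26.  70.6 78.1] -0.3
105 [ 25.9 105.6  78. ] 1.4
110 [ 25.9 110.6  78. ] -0.2
115 [ 25.9 115.6  78. ] -0.0
116 [ 26.  116.1  78. ] 0.5
118 [ 26. 118.  78.] -1.4
120 [ 26. 120.  78.] -0.7
122 [ 26.  120.2  77.9] -6.8
124 [ 26.1 120.3  77.9] -12.2
11.0083
```

Run:
```python
from h import *
def tgt(a,off=17,z=88):
    s,c=np.sin(a),np.cos(a)
    return W(69-85*s+off*c,125-85*c-off*s,z), down(YAW+np.pi/2-a)
manip.move_l(W(26,108,78),v=.1); manip.move_l(W(26,108,150),v=.15)
p,R=tgt(0,35,150); manip.movep(p,R); print(get_q().round(2))
p,R=tgt(0,35); manip.move_l(p,R,v=.08)
f0=get_force()
for a in np.r_[np.arange(0,1.5,.1),1.5,1.54,1.57,1.6,1.63]:
    p,R=tgt(a); manip.move_l(p,R,v=.06)
    f=get_force()-f0; t=-U*np.cos(a)+V*np.sin(a)
    print(round(a,2),B(get_position()).round(1),round(f[:2]@t,1),f.round(1))
    if f[:2]@t<-10 : break
p=get_position(); manip.move_l(p-np.r_[V*.02,0],v=.08); manip.move_l(get_position()+[0,0,.08],v=.15)
print(get_time_s(),get_q().round(2))
jaws.command_gripper(.6)
manip.movep(W(-75,10,330),down(YAW+np.pi/2)) 
ci=camera_info("wrist"); im=read_camera("wrist"); cv2.imwrite("pics/w1.png",im[:,:,::-1]); np.savez("w1.npz",**ci)
im=read_camera("side"); cv2.imwrite("pics/s1.png",im[:,:,::-1])
print(get_time_s(),get_q().round(2))
```

```text
[ 0.49  0.59 -0.97  1.51  0.49  1.31  1.07]
0.0 [85.8 39.8 88.3] -0.1 [ 0.1 -0.7 -0.2]
0.1 [77.7 38.5 88.2] -0.0 [-0.  -0.5 -0. ]
0.2 [69.1 38.3 88.1] -0.8 [ 0.7 -1.2  0.9]
0.3 [60.5 38.8 88.1] -0.8 [ 0.6 -0.8 -0.1]
0.4 [51.9 40.1 88.1] -0.9 [ 0.8 -0.5  0.4]
0.5 [43.5 42.2 88.1] -0.6 [ 0.4 -0.5  0.9]
0.6 [35.4 45.2 88.1] 0.1 [-0.2 -0.1  0.4]
0.7 [27.6 48.9 88.1] -0.8 [ 0.2 -1.   0.7]
0.8 [20.2 53.4 88. ] -0.1 [-0.1 -0.2  0.5]
0.9 [13.3 58.7 88.1] -0.0 [ 0.1  0.  -0.1]
1.0 [ 7.  64.6 88. ] -0.2 [ 0.4 -0.   0.2]
1.1 [ 1.3 71.1 88. ] -0.6 [ 0.6 -0.3  0.4]
1.2 [-3.8 78.1 88. ] -0.7 [ 0.9 -0.4 -0.2]
1.3 [-8.1 85.6 88. ] -1.0 [ 0.3 -0.9  0.8]
1.4 [-11.7  93.5  88. ] -1.0 [ 0.6 -0.9  0.4]
1.5 [-14.4 101.7  88. ] -1.3 [ 0.1 -1.3 -0.3]
1.54 [-15.3 105.1  88. ] -0.6 [-1.1 -0.6  0.5]
1.57 [-15.8 107.3  87.9] -3.4 [ 1.9 -3.4 -0.2]
1.6 [-16.2 107.6  87.8] -9.4 [-0.3 -9.4  1.4]
1.63 [-16.5 107.9  87.8] -16.1 [ -0.1 -16.1   5.6]
21.3 [ 0.34  0.25 -0.75  1.77  0.18  1.19 -0.49]
23.6333 [ 0.7  -0.03 -0.86  1.67 -0.02  1.49  1.45]
```

View pics/w1.png

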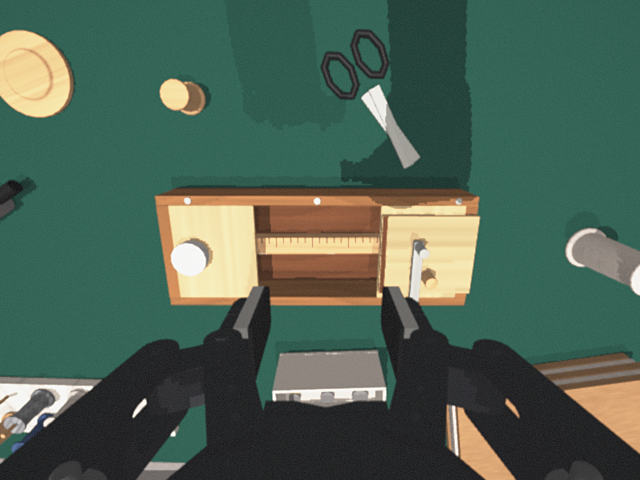

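```bash
cat >> h.py <<'E'
from scipy.spatial.transform import Rotation as Ro
def pose(yL,zL,th,sg,dz,xg,psi=0.):
    """TCP pose for stick: lower -y end bottom corner (yL,zL) mm, tilt th; grasp sg mm from that end;
    TCP dz mm above stick underside; xg box x of grasp; psi stick yaw"""
    c,s=np.cos(th),np.sin(th)
    return W(xg,yL+sg*c-dz*s,zL+sg*s+dz*c), Ro.from_rotvec(np.r_[U,0]*th).as_matrix()@down(YAW+psi)
E
python3 - <<'E'
from h import *
ci=dict(np.load("w1.npz")); im=cv2.imread("pics/w1.png")
g=im[:,:,1].astype(int); print(g[225:265:1,300])
pts=[]
for u in range(266,374,6):
    rows=np.where(g[225:262,u]>115)[0]+225
    if len(rows)<6: continue
    a=B(ray(ci,(u,rows[0]-.5),.028)); b=B(ray(ci,(u,rows[-1]+.5),.028)); pts.append([a[0],b[0],(a[1]+b[1])/2])
pts=np.array(pts); print(pts.round(1))
k=np.polyfit(pts[:,2],pts[:,:2],1); print(k)
print([B(ray(ci,p,.062)).round(1) for p in [(256.5,205),(379.5,205)]], B(ray(ci,(422,253),.107)),B(ray(ci,(431,283),.099)))
for flip in (0,np.pi):
  for th in (0,12,20,30,38):
    L={0:-181,12:-181,20:-140,30:-110,38:-100}[th]
    for zL in (8,130):
      p,R=pose(L,zL,np.radians(th),150,2,0); R=R@np.diag([-1,-1,1]) if flip else R
      q=manip.inverse_kinematics(p,R); print(round(flip),th,zL,None if q is None else q.round(2))
E
```

```text
[ 99  93  93  91  91  79  77  62  81  98  95  96 137 221 233 228 227 223
 223 222 219 215 219 221 225 225 227 223 188 126  91  89  93  90  91  94
  93  96  95  98]
[[-13.9  12.7 -73.5]
 [-13.9  12.7 -65.1]
 [-13.9  12.7 -56.7]
 [-13.9  12.7 -48.3]
 [-12.4  12.7 -39.9]
 [-13.8  12.7 -31.5]
 [-13.8  12.7 -23.1]
 [-13.8  12.8 -14.8]
 [-13.8  12.8  -6.4]
 [-13.8  12.8   2. ]
 [-12.3  12.8  10.4]
 [-13.8  12.8  18.8]
 [-13.7  12.8  27.2]
 [-13.7  11.3  35.6]
 [-13.7  12.9  44. ]
 [-13.7  11.4  52.3]
 [-13.7  11.4  60.7]
 [-13.7  11.4  69.1]]
[[ 5.43140807e-04 -8.31831427e-03]
 [-1.36283174e+01  1.24256037e+01]]
[array([-65.5, -76. ,  62. ]), array([-65.3,  77. ,  62. ])] [-18.1375428  121.46874365 107.        ] [ 23.65312195 138.10858401  99.        ]
0 0 8 [ 0.5   0.46 -0.72  1.9   0.38  0.92 -0.36]
0 0 130 [ 0.59  0.31 -0.8   1.8   0.24  1.14 -0.25]
0 12 8 [ 0.66  0.44 -0.73  1.87  0.1   0.94 -0.05]
0 12 130 [ 0.7   0.29 -0.76  1.76 -0.01  1.17 -0.  ]
0 20 8 [ 0.69  0.44 -0.75  1.86 -0.07  0.96  0.07]
0 20 130 [ 0.73  0.29 -0.77  1.75 -0.16  1.2   0.07]
0 30 8 [ 0.77  0.47 -0.77  1.84 -0.24  1.02  0.22]
0 30 130 [ 0.8   0.31 -0.78  1.73 -0.32  1.24  0.18]
0 38 8 [ 0.84  0.51 -0.78  1.81 -0.35  1.08  0.33]
0 38 130 [ 0.87  0.36 -0.79  1.71 -0.42  1.29  0.27]
3 0 8 [ 0.78  0.63 -1.1   1.89  0.66  1.04  2.58]
3 0 130 None
3 12 8 [-0.88  0.68  1.22  1.94 -0.91  1.21 -2.37]
3 12 130 [-0.94  0.41  1.23  1.83 -0.61  1.29 -2.62]
3 20 8 [-0.85  0.67  1.22  1.93 -1.    1.32 -2.33]
3 20 130 [-0.91  0.41  1.23  1.82 -0.72  1.38 -2.58]
3 30 8 [-0.77  0.7   1.21  1.91 -1.11  1.48 -2.24]
3 30 130 [-0.82  0.44  1.22  1.8  -0.88  1.52 -2.49]
3 38 8 [-0.68  0.75  1.21  1.89 -1.2   1.64 -2.16]
3 38 130 [-0.72  0.5   1.22  1.79 -1.    1.66 -2.39]
```

Run:
```python
from h import *
R=down(YAW)
manip.movep(W(-.5,45,130),R)
f0=get_force()
for z in (60,25,14,8):
    manip.move_l(W(-.5,45,z),R,v=.1); f=get_force()-f0; print(z,B(get_position()).round(1),f.round(1))
    if abs(f[2])>8: break
jaws.command_gripper(0.,80); print(get_opening(),get_grip_force(),B(get_position()))
z0=z+4
manip.move_l(W(-.5,45,z0),R,v=.05)
f0=get_force(); print("lift",f0)
y=45
manip.move_l(W(-.5,5,z0),v=.08) if False else None
while y>-50:
    y-=4 if y>10 else 2; manip.move_l(W(-.5,y,z0),R,v=.06)
    f=(get_force()-f0); fy=f[:2]@V
    if abs(fy)>7: break
print(y,B(get_position()).round(1),f.round(1),get_time_s(),get_opening())
im=read_camera("side"); cv2.imwrite("pics/s2.png",im[100:420,150:500,::-1].repeat(2,0).repeat(2,1)[:600])
```

```text
60 [-0.1 45.2 60.5] [ 0.2  1.  -0.3]
25 [-0.7 45.2 24.8] [0.1 0.8 0.5]
14 [-0.7 45.  13.9] [0.2 0.5 0.4]
8 [-0.7 44.9  7.8] [ 0.4 -0.  -0.3]
0.2585755438722974 79.24258947372437 [-0.15304485 45.12021899  8.51116131]
lift [-0.17154233 -0.28352581 -1.10512464]
-15 [ -0.4 -12.1  12.2] [-0.2 10.4  0.7] 32.9833 0.26161127622945507
```

View pics/s2.png

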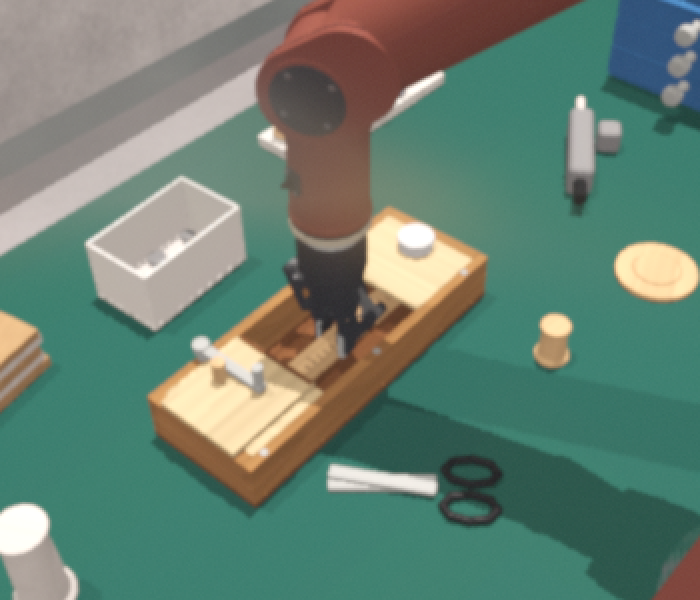

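Run:
```python
from h import *
SG,DZ,X=173,2.2,-.5
wp=[(-181,9,0),(-181,8,6),(-180,8,11),(-165,8,13.5),(-157,8,15),(-150,8,16.5),(-140,8,19.2),(-125,8,24.2),(-110,8,32),(-95,9,38),(-75,14,38),(-60,24,38),(-58,70,38),(-58,160,38)]
f0=get_force()
for i,(y,z,t) in enumerate(wp):
    p,R=pose(y,z,np.radians(t),SG,DZ,X); manip.move_l(p,R,v=.05 if i<11 else .1)
    f=get_force(); 
    if i==0: f0=f
    print((y,z,t),(B(get_position())-B(p)).round(1),(f-f0).round(1),round(get_opening(),3))
    if np.linalg.norm(f-f0)>18: print("stop"); break
print(get_time_s())
im=read_camera("side"); cv2.imwrite("pics/s3.png",im[:,:,::-1])
im=read_camera("top"); cv2.imwrite("pics/t3.png",im[:,:,::-1])
```

```text
(-181, 9, 0) [-0.1 -0.3 -0.1] [0. 0. 0.] 0.258
(-181, 8, 6) [-0.1 -0.7 -0.1] [-1.1 -0.4 -0.2] 0.264
(-180, 8, 11) [-0.2  0.1 -0.3] [-1.3  0.4 -0.3] 0.266
(-165, 8, 13.5) [0.  0.1 0. ] [-0.9 -0.9 -0.5] 0.257
(-157, 8, 15) [ 0.1 -0.1  0.1] [-0.9 -0.1 -0.2] 0.258
(-150, 8, 16.5) [ 0.1 -0.2  0. ] [-1.  -0.4 -0.3] 0.26
(-140, 8, 19.2) [ 0.1 -0.4 -0.1] [-2.  -1.   0.4] 0.259
(-125, 8, 24.2) [-0.1 -0.3 -0.2] [-0.2 -0.4  0. ] 0.257
(-110, 8, 32) [-0.1  0.1 -0.2] [-1.  -0.8 -0.5] 0.26
(-95, 9, 38) [-0.1 -0.  -0.2] [-1.4 -0.4 -0.4] 0.262
(-75, 14, 38) [-0.1  0.2  0. ] [-1.2 -0.9 -0. ] 0.26
(-60, 24, 38) [0.  0.8 0.6] [-1.5 -1.4 -0.8] 0.261
(-58, 70, 38) [-0.1 -0.3 -0.2] [ 0.1 -0.3 -0.5] 0.263
(-58, 160, 38) [-0.3 -0.1 -0.7] [-1.6 -1.1 -0.1] 0.263
39.7583
```

View pics/s3.png

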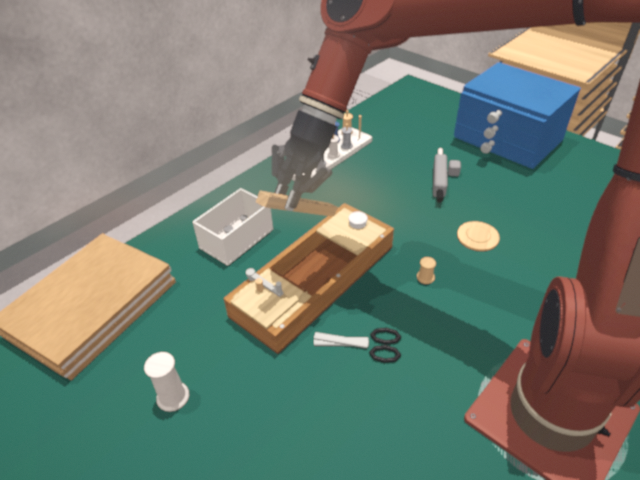

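Run:
```python
from h import *
ci=camera_info("side"); t=np.radians(38)
for s in (0,240):
    w=W(-.5,-58+s*np.cos(t)-11*np.sin(t),160+s*np.sin(t)+11*np.cos(t)); c=ci["mtx"]@(ci["R"]@w+ci["t"]); print(w,c[:2]/c[2])
manip.hold(1.0); print(get_grip_force(),get_dq().round(3),get_time_s())
```

```text
[ 0.55120212 -0.02455184  0.16866812] [331.43438595 209.15771622]
[0.54477319 0.16446144 0.31642687] [261.26990576 198.26110873]
78.42612147331238 [ 0.001 -0.     0.001  0.     0.002  0.001  0.001] 40.8583
```

The projected stick ends, (331, 209) and (261, 198), match the picture. That puts the ends at 0.169 m and 0.316 m, both well above 0.12 m. The lid and catch are in place, and the grip is steady.

```bash
python3 -c "
from plant import manip, jaws, read_camera, camera_info, get_time_s, get_q, get_dq, get_tau, get_position, get_eef_rot, get_force, get_torque, get_opening, get_grip_force
print(manip.hand_in())"
```

```text
the job is handed in; nothing more can be done
None
```

The job is handed in at about 41 s: the lid is fully home and locked by the catch, and the stick came out at a slant and is held still with its ends at about 0.17 m and 0.32 m; no verdict was returned.

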